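# Hold the housing's hatch open at the pointer

### The arm

A 6-joint arm with a two-finger parallel gripper is mounted at the origin on the work surface. World frame = base frame: x ahead of the robot, y to its left, z up, the work surface at z = 0. Lengths are in mm, angles in degrees, forces in N, time in s.
With the tool pointing down it reaches from about 350 to 850 mm from the base axis. Payload 8.1 kg.
Tool frame: the origin (TCP) lies midway between the tips of the shut fingers; the grasp point (between the pads) lies 19 mm behind it; z points along the fingers, y is the line along which they close (so a half turn about z gives the same grasp; the last joint's range is limited). The gripper opens to 85 mm and grips with 20 to 120 N. Pads are 22 mm wide; open, the fingers measure 114 mm over their backs; the gripper's body (76 mm by 85 mm) begins 54 mm behind the grasp point. The pads swing forward as they close: fully open they stand 13 mm farther back than shut.
Start: joints at [-79.32, 7.471, 85.268, -0, 87.261, -4.893], TCP at [161.1, -577.972, 231.292] pointing down, gripper open.
Joint ranges: [-169.43, 169.43], [-51.17, 129.36], [1.28, 143.12], [-76.62, 256.62], [0, 156.53], [-152.29, 152.29]. Speed limits (degrees/s): [136.94, 136.94, 159.86, 180, 180, 180].

### API

Orientations are given as [roll, pitch, yaw] about the fixed x, y, z axes, in that order (R = Rz(yaw) Ry(pitch) Rx(roll)).
In Python, from bench import r gives the robot as it stands.
- The arm moves only by the tool steer_hand, called after "Call:" as a command line: name --argument value ..., lists and objects as JSON in quotes. Schema: {"type":"object","properties":{"plan":{"type":"array","items":{"type":"array","prefixItems":[{"type":"array","items":{"type":"number"},"minItems":3,"maxItems":3},{"type":"array","items":{"type":"number"},"minItems":3,"maxItems":3},{"type":"number"}],"minItems":3,"maxItems":3},"minItems":1,"maxItems":8},"force":{"type":"number"},"only":{"type":"string"},"quiet":{"type":"boolean"},"lines":{"type":"string"}},"required":["plan"],"additionalProperties":false}. plan is a list of rows, 1 to 8 of them, each written [[rx, ry, rz], [dx, dy, dz], opening]: a rotation vector rx, ry, rz in degrees, then dx, dy, dz in mm, then the finger opening in mm; each row is the pose to reach, as a shift and turn from the pose commanded when the call began, along the tool's axes at that moment; what a row does not reach only later rows make up. A row lasts 1/8 s, in which the tool goes at most 62.5 mm and 10.7 degrees, less where a joint would pass 70% of its speed; a pose out of reach is approached as far as the arm can. The fingers move at their own pace and stop on an object; force is the grip in N (left out, the last holds). Time passes only in rows, so rows that do not move let the fingers close. The tool returns the time, the measured TCP pose, the force, the opening and the grip force at its end. only (a regular expression) keeps the lines of the reply that match it, lines (a string "A,B") keeps lines A to B, and quiet returns only ok. Input that does not fit is refused with a message, and nothing moves.
- r.sense(): the state, without advancing time (a new reading comes with each control period).
- r.snapshot(name): name is "scene" or "side" or "wrist"; returns a dict with "pixels" (480x640x3 uint8, blue, green, red), "fx", "fy", "cx", "cy" (pixels), "pose" (4x4, takes a point from camera to world coordinates). Camera axes: x right, y up, looking along -z (the intrinsics and any distortion apply to the point x, -y, -z); pixel columns grow to the right and rows downward; lengths in mm; the calibration is good to about 2 mm. The wrist camera is an equidistant fisheye: a pixel r from the principal point sees the ray r / f radians off the axis. A picture is of the moment at which its call begins. There is no depth.
- r.hand_in(): hands the job in; it is judged then, once.
The state is a dict: "time": time; "joint_pos": joint angles; "qd": joint speeds; "joint_efforts": joint torques, N m; "tool_pos": TCP position; "tcp_rot": TCP orientation; "ft_force": force on the tool from outside, world axes, zero at the start; "wrist_torque": the same for the moment, N m; "finger_gap": finger opening in mm; "grip_force": force on a finger pad.
Only numpy, scipy, OpenCV 4.12 (cv2) and the standard library are available. Lean on these libraries where they do the work, as an engineer would, in place of code of your own. Each camera call takes 0.05 s, during which the arm holds its last target. There are 200 camera calls.

### The job

The new gasket under the hatch has set: take the steel hold-down bar off the closed hatch and lay it flat in the shallow grey tray, setting it down rather than dropping it. Then raise the hatch by its loop handle until it lines up with the pointer clamped on the protractor arc, and keep holding it there by the handle: the hatch falls shut on its own, so the job finishes with it still in the gripper. Leave the pointer as it is set, and do not disturb the wrench, the red bin and the can.

Things in the scene. Friction and masses are not known exactly. Their poses are not given: they have to be found in the camera images.
- housing: Fixed bare sheet-metal box with vent slots in its front, 180 (x) x 200 (y) x 120 mm high; origin at the centre of its underside; its front faces its own -x. The hatch is its top, hinged along the far (+x) edge. On its +y side, outside the hatch, a protractor arc (radius 185 mm about the hinge line, 124 mm to +y of the middle, 4 mm thick) rises to 310 mm above the bench.
- hatch (a joint): Hatch angle, rad: 0 lying shut and level, grows as its front edge is raised, stop at 1.35. Steel plate 180 x 200 x 4 mm, its top 120 mm above the bench when shut; with its handle about 0.7 kg (varies). The hinge has next to no friction: it falls shut when let go.
- hatch_hinge (a point): Middle of the hinge line, at the hatch's top face: in the housing's frame x 90, y 0, z 120 mm. Its axes turn with the hatch: y along the hinge line, -x from the hinge towards the handle, z out of the hatch's top.
- handle_mid (a point): Where to grip: middle of the cross bar of the loop handle (dark round rod) that sticks out of the hatch's front edge in the plate's plane. Bar 14 mm thick, 130 mm long along y, 50 mm in front of the edge, joined to it by 12 mm rods at y +-60 mm. 230 mm towards -x and 2 mm below point hatch_hinge in the hatch's axes, so it circles the hinge at 230 mm. Axes as the hatch's.
- pointer (a joint): Angle at which the pointer is set, rad, measured about the hinge line just like joint hatch: equal values are in line. It differs from job to job (0.5 to 1.0). It is clamped by friction.
- pointer_tip (a point): Free tip of the pointer, a flat dark steel arm 215 mm long, 10 mm wide, that starts at a brass boss on the hinge line, 132 mm to +y of the housing's middle, with a brass clamp knob where it crosses the arc. Axes turn with the pointer: -x from the hinge line to the tip.
- weight: Loose hold-down bar: dark steel block 30 (x) x 100 (y) x 30 mm, about 0.7 kg, lying on the shut hatch with its underside 120 mm above the bench. Origin at the centre of its underside.
- tray: Fixed shallow open grey tray 180 (x) x 240 (y) x 32 mm outside, wall and floor 4 mm; origin at the centre of its underside.
- wrench: Bystander: wrench lying flat on the bench between the housing and the tray.
- bin: Bystander: red open bin 150 x 110 x 70 mm, at the robot's left.
- can: Bystander: can 66 mm in diameter, 130 mm tall, at the robot's right.

How it is judged (in metres and radians):
On the way, in this order (a step that is already met when the one before it is completed fails the run):
1. the hold-down bar lies flat in the tray, let go and at rest, with the hatch still shut (x of weight in the frame of tray between -0.075 and 0.075 m and y of weight in the frame of tray between -0.105 and 0.105 m and z of weight in the frame of tray below 0.012 m and angle between weight's own z axis and vertical below 0.1 rad and linear speed of weight below 0.02 m/s and contact force between the fingers and weight below 0.1 N and value of joint hatch below 0.06 rad), for 0.2 s.
2. the hatch, held by its handle, stands in line with the pointer (angle between the x axis of hatch_hinge and the x axis of pointer_tip, either way round below 0.06 rad and velocity of joint hatch between -0.05 and 0.05 rad/s and (contact force between the fingers and hatch_c1 above 1 N or contact force between the fingers and hatch_c2 above 1 N or contact force between the fingers and hatch_c3 above 1 N)), for 0.3 s.
At the end, for the whole second after the job is handed in: The hatch stands still (under 0.05 rad/s) within 0.06 rad (3.5 degrees) of the pointer, the fingers bear on its loop handle with more than 1 N, and the bar lies flat (within 0.1 rad) on the tray's floor, at rest and not touched by the fingers (all of step 2 and x of weight in the frame of tray between -0.075 and 0.075 m and y of weight in the frame of tray between -0.105 and 0.105 m and z of weight in the frame of tray below 0.012 m and angle between weight's own z axis and vertical below 0.1 rad and linear speed of weight below 0.02 m/s and contact force between the fingers and weight below 0.1 N); the arm keeps its last pose, push and grip.
It fails at once if the bar was dropped (faster than 0.8 m/s while the fingers do not touch it) (linear speed of weight above 0.8 m/s and contact force between the fingers and weight below 0.1 N).
It fails at once if the hatch was raised with the bar still on it (value of joint hatch above 0.15 rad and contact force between weight and hatch above 0.3 N).
It fails at once if the pointer was shifted (tip moved more than 8 mm) (distance of pointer_tip from where it was at the start of the episode above 0.008 m).
It fails at once if the wrench, bin or can was moved more than 30 mm (distance of any of wrench, bin, can from where it was at the start of the episode above 0.03 m).
It also fails if it takes over 72 s, if anything falls off the work surface, if the arm or the gripper's body presses on something with over 40 N, if the wrist force passes 120 N, or if a joint passes its speed limit or range.

## Working session

There is one attempt and no reset: what is moved stays moved. The work goes in short steps, Python scripts to look and compute and a tool call to move; the robot and the scene stay as the last step left them, time stands still between calls to the robot, and variables do not carry over. Pictures are saved under pics/ and viewed, at most 10 in all, crops included, and the job is handed in when it is done.

```bash
ls; mkdir -p pics
```

Run:
```python
from bench import r
import cv2,numpy as np
for n in ("scene","side"):
    s=r.snapshot(n); cv2.imwrite(f"pics/{n}0.png",s["pixels"]); np.savez(f"pics/{n}0.npz",**s)
    print(n,s["fx"],s["fy"],s["cx"],s["cy"],np.round(s["pose"],3).tolist(),[k for k in s])
print(r.sense())
```

```text
bench.py
pics
scene 607.5140183163955 607.5140183163955 315.07218744499494 236.8226826977754 [[-0.559, -0.484, 0.673, 1561.216], [0.829, -0.334, 0.448, 695.554], [0.008, 0.809, 0.588, 979.033], [0.0, 0.0, 0.0, 1.0]] ['pixels', 'fx', 'fy', 'cx', 'cy', 'pose']
side 519.9357817337608 519.9357817337608 312.1927144207748 242.88275298636742 [[-0.951, 0.219, -0.22, 198.984], [-0.31, -0.708, 0.635, 973.408], [-0.017, 0.672, 0.74, 1235.873], [0.0, 0.0, 0.0, 1.0]] ['pixels', 'fx', 'fy', 'cx', 'cy', 'pose']
{'time': 0.1, 'joint_pos': array([-7.93199294e+01,  7.51325346e+00,  8.53248900e+01, -2.61390359e-04,
        8.72607377e+01, -4.89349235e+00]), 'qd': array([-0.05837462, -0.20341369, -0.12051316, -0.04770856,  0.01543207,
        0.04133532]), 'joint_efforts': array([ 1.26657105e-03, -5.70952821e+01, -5.01937902e+01, -2.25178997e-04,
        8.10168305e-03,  3.46641934e-05]), 'tool_pos': array([ 161.00658595, -577.46816537,  230.30581552]), 'tcp_rot': array([-1.79901457e+02, -8.17481361e-03,  1.55735686e+01]), 'ft_force': array([ 0.61935547, -0.31331692,  0.08591178]), 'wrist_torque': array([-0.02124616,  0.04689234, -0.00646935]), 'grip_force': 0.0, 'finger_gap': 85.10368319437877}
```

View pics/scene0.png

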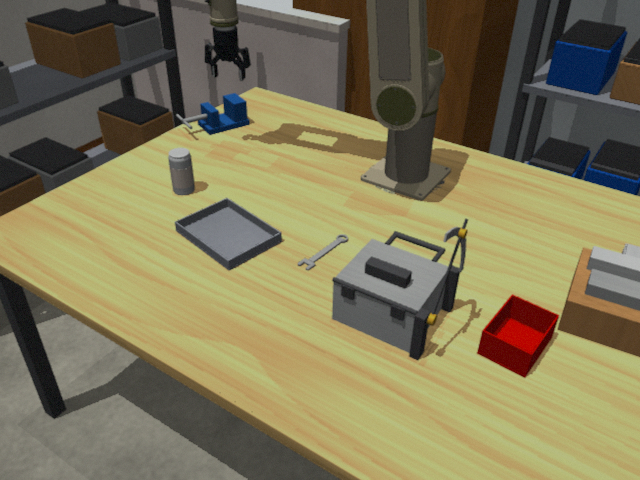

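View pics/side0.png

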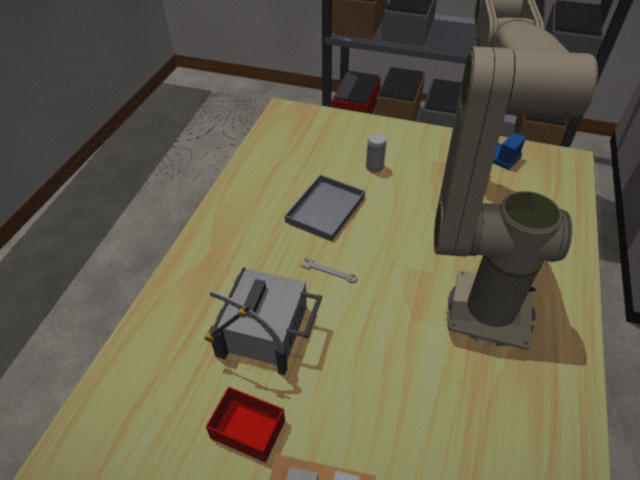

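The scene view shows the housing at about (395,290), the bar at (388,271), the tray at (228,232) and the wrench at (323,252). The side view has the housing at (262,315) and the tray at (326,207). Next I'll enlarge the housing in both.

Run:
```python
import cv2
a=cv2.imread("pics/scene0.png")[215:360,325:480]; cv2.imwrite("pics/cs.png",cv2.resize(a,None,fx=4,fy=4,interpolation=cv2.INTER_CUBIC))
a=cv2.imread("pics/side0.png")[260:380,195:335]; cv2.imwrite("pics/cd.png",cv2.resize(a,None,fx=5,fy=5,interpolation=cv2.INTER_CUBIC))
```

```text
(no output)
```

View pics/cs.png

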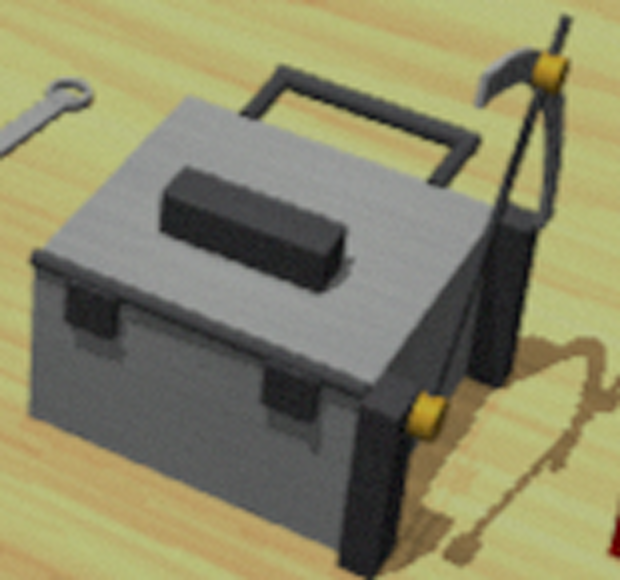

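View pics/cd.png

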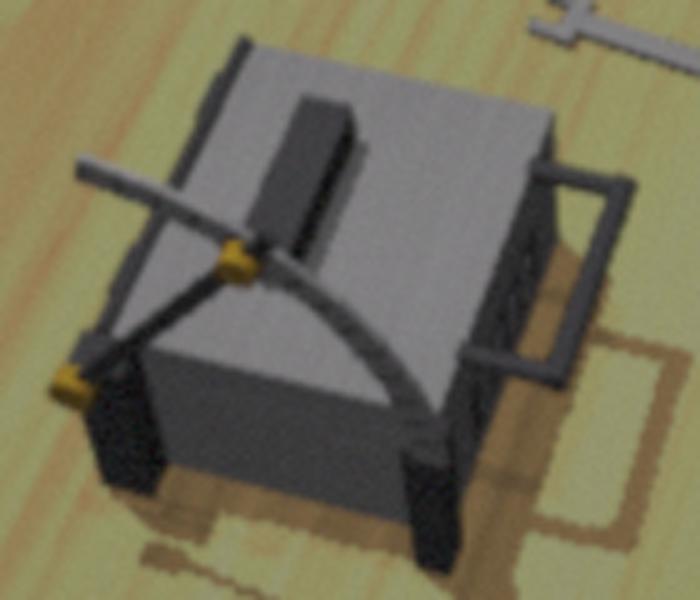

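The crops give the hatch corners, handle ends, bar edges and pointer line. In the scene crop the handle ends are (285,70) and (475,138), and the pointer runs from the boss at (428,415) to the tip at (567,18). In the side crop the handle ends are (630,182) and (560,378), and the pointer runs from (72,385) to the knob at (238,262). I'll triangulate these and fit the poses.

Create geo.py:
```python
import numpy as np
from scipy.optimize import least_squares
C={n:np.load(f"pics/{n}0.npz") for n in("scene","side")}
def proj(c,P):
    T=c["pose"]; p=(np.atleast_2d(P)-T[:3,3])@T[:3,:3]
    return np.c_[c["cx"]+c["fx"]*p[:,0]/-p[:,2], c["cy"]+c["fy"]*p[:,1]/p[:,2]]
sc=lambda u,v:(325+u/4,215+v/4)
sd=lambda u,v:(195+u/5,260+v/5)
def tri(a,b):
    f=lambda P:np.r_[proj(C["scene"],P)[0]-a,proj(C["side"],P)[0]-b]
    s=least_squares(f,[600,0,100]); return s.x,np.abs(s.fun).max()
def Rz(t): c,s=np.cos(t),np.sin(t); return np.array([[c,-s,0],[s,c,0],[0,0,1]])
```

Run:
```python
from geo import *
H={"hand-":(sc(285,70),sd(630,182)),"hand+":(sc(475,138),sd(560,378)),"hf-":(sc(190,97),sd(552,113)),"hf+":(sc(497,205),sd(437,410)),
"hr-":(sc(38,250),sd(247,40)),"hr+":(sc(372,385),sd(107,335)),"wf-":(sc(182,168),sd(350,105)),"wr-":(sc(162,190),sd(303,97)),"wf+":(sc(347,228),sd(300,255)),
"tip":(sc(567,18),sd(268,238)),"knob":(sc(552,72),sd(238,262)),"boss":(sc(428,415),sd(72,385)),
"t1":((177,231),(366,188)),"t0":((228,202),(366,188)),"t2":((176,231),(323,177)),"t3":((281,234),(333,234)),"t4":((230,258),(286,215))}
for k,(a,b) in H.items():
    if k!="t1": x,e=tri(a,b); print(k,x.round(1),round(e,1))
# model fit
loc={"hand-":(-140,-65,118),"hand+":(-140,65,118),"hf-":(-90,-100,120),"hf+":(-90,100,120),"hr-":(90,-100,120),"hr+":(90,100,120)}
def f(q):
    x,y,t,dz,th=q; R=Rz(t); o=[x,y,dz]; out=[]
    for k,l in loc.items():
        P=o+R@np.array(l,float)
        w=.3 if k in("hf+",) else 1
        out+=list(proj(C["scene"],P)[0]-H[k][0])+list(w*(proj(C["side"],P)[0]-H[k][1]))
    pt=lambda rr:o+R@np.array([90-rr*np.cos(th),132,120+rr*np.sin(th)])
    out+=list(proj(C["scene"],pt(215))[0]-H["tip"][0])
    for n,ms in(("scene",(sc(450,370),sc(520,165))),("side",(sd(110,362),sd(205,293)))):
        a,b=proj(C[n],pt(30))[0],proj(C[n],pt(180))[0]; d=(b-a)/np.linalg.norm(b-a)
        for m in ms: v=np.array(m)-a; out.append(d[0]*v[1]-d[1]*v[0])
    return out
s=least_squares(f,[640,100,0,0,.8]);print("housing x y yaw dz pointer",s.x.round(3),np.degrees(s.x[2]));print(np.round(s.fun,1))
```

```text
hand- [449.  192.3 119.5] 0.4
hand+ [446.4 316.8 119. ] 0.1
hf- [503.9 157.9 117.2] 0.0
hf+ [498.5 353.4 120. ] 0.2
hr- [681.1 162.6 121.6] 0.1
hr+ [673.5 361.8 120.2] 0.1
wf- [600.4 205.6 146. ] 0.0
wr- [626.  207.9 147.5] 0.3
wf+ [590.5 302.4 142.2] 0.6
tip [553.5 389.9 293.1] 0.2
knob [569.7 392.3 270.5] 0.3
boss [677.5 394.8 120.4] 0.2
t0 [ 458.7 -350.4   22. ] 3.5
t2 [ 627.8 -395.7   -4.2] 2.6
t3 [ 507.  -117.8   24.1] 1.0
t4 [ 676.5 -149.5   34.6] 0.0
housing x y yaw dz pointer [ 5.88464e+02  2.59225e+02  3.50000e-02 -7.98000e-01  9.51000e-01] 1.9796616726888698
[-1.7  0.4 -0.4 -0.1  0.8  0.9 -0.3  1.4 -0.2 -1.3  0.9 -0.7  1.5 -0.3
  0.3  0.5 -0.2  1.  -0.1  0.4 -0.1  0.9 -0.5  0.2  0.8 -1.6  1.4  0.9
 -0.5 -0.1]
```

Call:
steer_hand --plan '[[[-0, 0, -80], [651, -682, -90], 85], [[-0, 0, -80], [651, -682, -90], 85], [[0, 0, -80], [651, -682, -90], 85], [[0, 0, -80], [651, -682, -90], 85], [[0, 0, -80], [651, -682, -90], 85], [[0, 0, -80], [651, -682, -90], 85], [[0, 0, -80], [651, -682, -90], 85], [[0, 0, -80], [651, -682, -90], 85]]'

```text
time: 1.1
tool_pos: [395.9, -136.9, 278.8]
tcp_rot: [180.0, 0.0, 95.8]
ft_force: [0.6, -0.0, -0.1]
finger_gap: 84.9
grip_force: 0.0
```

Run:
```python
import cv2,numpy as np
a=cv2.imread("pics/scene0.png")[190:275,165:295]; b=cv2.imread("pics/side0.png")[165:250,270:385]
z=lambda i:cv2.resize(i,None,fx=3.2,fy=3.2,interpolation=cv2.INTER_CUBIC)
cv2.imwrite("pics/tray.png",np.hstack([z(a),z(b)]))
```

```text
(no output)
```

View pics/tray.png

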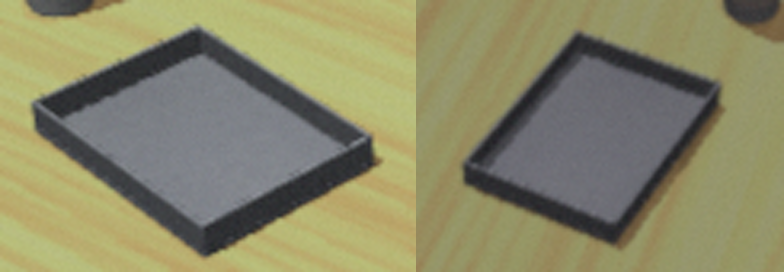

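The tray crop shows its rim corners clearly. In the left (scene) half they are (35,104), (199,29), (371,137) and (204,229). In the right (side) half they are (578,35), (720,86), (616,224) and (465,168).

Call:
steer_hand --plan '[[[0, 0, 0], [369, 248, -40], 85], [[0, 0, 0], [369, 248, -40], 85], [[0, 0, 0], [369, 248, -40], 85], [[0, 0, 0], [369, 248, -40], 85], [[0, 0, 0], [369, 248, -40], 85], [[0, 0, 0], [369, 248, -40], 85], [[0, 0, 0], [369, 248, -40], 85], [[0, 0, 0], [369, 248, -40], 85]]'

```text
time: 2.1
tool_pos: [606.7, 255.9, 316.0]
tcp_rot: [-179.8, 0.0, 95.8]
ft_force: [-0.2, -0.4, -0.4]
finger_gap: 84.9
grip_force: 0.0
```

Run:
```python
from geo import *
from bench import r
import cv2
A=[(35,104),(199,29),(371,137),(204,229)];B=[(578,35),(720,86),(616,224),(465,168)]
P=[]
for a,b in zip(A,B):
    x,e=tri((165+a[0]/3.2,190+a[1]/3.2),(270+(b[0]-416)/3.2,165+b[1]/3.2)); P.append(x); print(x.round(1),round(e,1))
P=np.array(P);print("centre",P.mean(0).round(1),"yaw",np.degrees(np.arctan2(-(P[2]-P[1])[0],(P[2]-P[1])[1])))
s=r.snapshot("wrist");cv2.imwrite("pics/w1.png",s["pixels"]);np.savez("pics/w1.npz",**s);print(s["fx"],s["cx"],s["cy"],s["pose"].round(3).tolist())
```

```text
[ 630.5 -383.2   24.4] 0.4
[ 458.7 -346.4   24.5] 0.2
[ 507.2 -115.9   26.4] 0.1
[ 679.7 -151.2   23.3] 0.6
centre [ 569.  -249.2   24.7] yaw -11.867642213179156
371.64829954431775 319.4736565720528 242.45938201294538 [[0.995, -0.098, -0.025, 600.655], [0.101, 0.954, 0.281, 327.095], [-0.004, -0.282, 0.959, 457.79], [0.0, 0.0, 0.0, 1.0]]
```

View pics/w1.png

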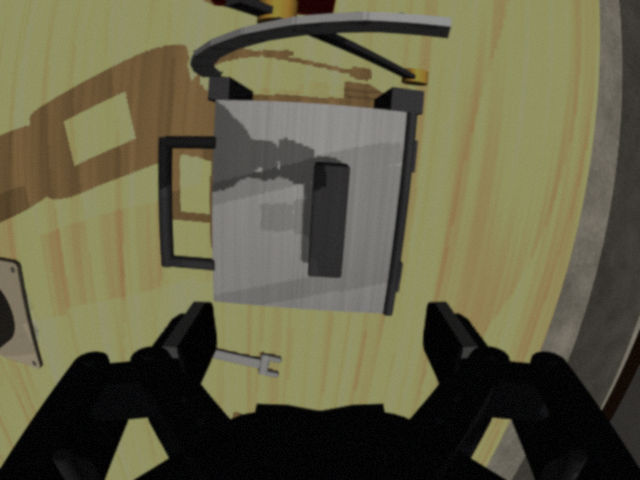

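The wrist view shows the bar's top face with corners at about (316,163), (349,163), (341,277) and (309,275). The handle's cross bar runs from (166,140) to (167,264).

Add to geo.py:
```python
def fish(s,uv,z):
    d=np.array([uv[0]-s["cx"],-(uv[1]-s["cy"])]);rr=np.hypot(*d);a=rr/s["fx"]
    v=s["pose"][:3,:3]@np.r_[np.sin(a)*d/rr,-np.cos(a)];o=s["pose"][:3,3]
    return o+v*(z-o[2])/v[2]
```

Run:
```python
from geo import *
s=np.load("pics/w1.npz")
for z in(146,150):
    P=np.array([fish(s,p,z) for p in[(316,163),(349,163),(341,277),(309,275)]]);print(P.round(1)[:,:2].tolist(),P.mean(0).round(1))
print([fish(s,p,118).round(1) for p in[(166,140),(167,264),(215,99),(215,301),(408,112),(388,313)]])
```

```text
[[599.0, 304.3], [626.4, 307.2], [631.5, 205.5], [602.6, 204.5]] [614.9 255.4 146. ]
[[599.0, 304.6], [626.1, 307.5], [631.1, 207.0], [602.6, 206.0]] [614.7 256.3 150. ]
[array([453.2, 314.2, 118. ]), array([455.5, 188.4, 118. ]), array([500. , 354.7, 118. ]), array([508.1, 153.5, 118. ]), array([677.4, 359.5, 118. ]), array([687.8, 159.2, 118. ])]
```

Call:
steer_hand --plan '[[[0, 0, 2], [0, 5, 50], 85], [[0, 0, 2], [0, 5, 100], 85], [[0, 0, 2], [0, 5, 140], 85], [[0, 0, 2], [0, 5, 165], 85], [[0, 0, 2], [0, 5, 180], 85], [[0, 0, 2], [0, 5, 188], 85], [[0, 0, 2], [0, 5, 193], 85], [[0, 0, 2], [0, 5, 193], 85]]' --force 60

```text
time: 3.15
tool_pos: [611.8, 253.0, 126.5]
tcp_rot: [179.9, -0.0, 93.6]
ft_force: [-0.7, 0.4, 0.7]
finger_gap: 84.9
grip_force: 0.0
```

Call:
steer_hand --plan '[[[0, 0, 0], [0, 0, 0], 20], [[0, 0, 0], [0, 0, 0], 20], [[0, 0, 0], [0, 0, 0], 20], [[0, 0, 0], [0, 0, 0], 20], [[0, 0, 0], [0, 0, 0], 20], [[0, 0, 0], [0, 0, 0], 20], [[0, 0, 0], [0, 0, 0], 20], [[0, 0, 0], [0, 0, 0], 20]]'

```text
time: 4.15
tool_pos: [612.2, 253.2, 126.7]
tcp_rot: [179.9, -0.0, 93.6]
ft_force: [2.8, 0.6, 5.7]
finger_gap: 28.6
grip_force: 61.5
```

Call:
steer_hand --plan '[[[0, 0, 0], [0, 0, -6], 20], [[0, 0, 0], [0, 0, -15], 20], [[0, 0, 0], [0, 0, -30], 20], [[0, 0, 0], [0, 0, -55], 20], [[0, 0, 0], [0, 0, -80], 20], [[0, 0, 0], [0, 0, -100], 20], [[0, 0, 0], [0, 0, -110], 20], [[0, 0, 0], [0, 0, -110], 20]]'

```text
time: 5.15
tool_pos: [611.8, 253.1, 236.6]
tcp_rot: [179.9, -0.0, 93.6]
ft_force: [0.0, 0.2, -7.3]
finger_gap: 29.0
grip_force: 60.2
```

Run:
```python
from bench import r
import cv2
s=r.snapshot("scene")["pixels"][180:360,320:500]; w=r.snapshot("wrist")["pixels"]
import numpy as np
cv2.imwrite("pics/lift.png",np.hstack([cv2.resize(s,(360,360)),cv2.resize(w,(440,360))]))
```

```text
(no output)
```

View pics/lift.png

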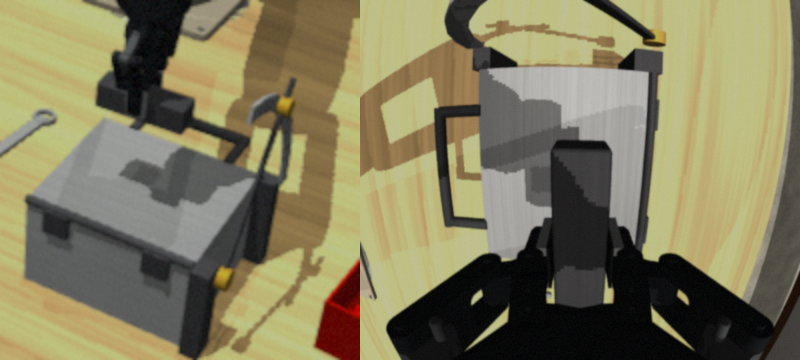

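The bar is held level and clear of the hatch: it hangs between the pads at about (582,220) in the wrist half, and the wrist carries 7.3 N. I'll carry it to the tray.

Call:
steer_hand --plan '[[[0, 0, 1], [-15, -2, 0], 20], [[0, 0, 2], [-45, -7, 0], 20], [[0, 0, 4], [-90, -13, 0], 20], [[0, 0, 6], [-140, -21, 0], 20], [[0, 0, 8], [-190, -28, 0], 20], [[0, 0, 9], [-235, -35, 0], 20], [[0, 0, 10], [-270, -40, 0], 20], [[0, 0, 10], [-290, -43, 0], 20]]'

```text
time: 6.25
tool_pos: [585.7, -41.6, 235.1]
tcp_rot: [-179.9, 0.0, 83.4]
ft_force: [0.3, 0.0, -6.5]
finger_gap: 28.5
grip_force: 60.1
```

Call:
steer_hand --plan '[[[0, 0, 0], [-30, -10, 0], 20], [[0, 0, 1], [-70, -23, 0], 20], [[0, 0, 2], [-110, -36, 10], 20], [[0, 0, 3], [-145, -47, 20], 20], [[0, 0, 4], [-175, -57, 35], 20], [[0, 0, 5], [-195, -64, 50], 20], [[0, 0, 5], [-205, -67, 60], 20], [[0, 0, 5], [-205, -67, 60], 20]]'

```text
time: 7.25
tool_pos: [496.4, -235.1, 174.7]
tcp_rot: [-179.9, -0.1, 78.6]
ft_force: [0.8, 0.4, -7.0]
finger_gap: 28.7
grip_force: 60.3
```

Call:
steer_hand --plan '[[[0, 0, 0], [0, 25, 0], 20], [[0, 0, 0], [0, 55, 15], 20], [[0, 0, 0], [0, 74, 40], 20], [[0, 0, 0], [0, 74, 70], 20], [[0, 0, 0], [0, 74, 100], 20], [[0, 0, 0], [0, 74, 125], 20], [[0, 0, 0], [0, 74, 140], 20], [[0, 0, 0], [0, 74, 142], 20]]'

```text
time: 8.25
tool_pos: [569.5, -249.1, 33.1]
tcp_rot: [-179.9, -0.0, 78.6]
ft_force: [0.3, -0.1, -7.7]
finger_gap: 28.9
grip_force: 61.1
```

Call:
steer_hand --plan '[[[0, 0, 0], [0, 0, 5], 20], [[0, 0, 0], [0, 0, 10], 20], [[0, 0, 0], [0, 0, 14], 20], [[0, 0, 0], [0, 0, 17], 20], [[0, 0, 0], [0, 0, 19], 20], [[0, 0, 0], [0, 0, 20], 20], [[0, 0, 0], [0, 0, 21], 20], [[0, 0, 0], [0, 0, 21], 20]]'

```text
time: 9.25
tool_pos: [569.6, -250.1, 12.8]
tcp_rot: [-180.0, -0.0, 78.6]
ft_force: [0.5, -0.0, -7.4]
finger_gap: 28.7
grip_force: 61.2
```

Call:
steer_hand --plan '[[[0, 0, 0], [0, 0, 0.5], 20], [[0, 0, 0], [0, 0, 1], 20], [[0, 0, 0], [0, 0, 1.5], 20], [[0, 0, 0], [0, 0, 2], 20], [[0, 0, 0], [0, 0, 2], 20]]'

```text
time: 9.88
tool_pos: [569.7, -250.1, 10.8]
tcp_rot: [180.0, 0.0, 78.6]
ft_force: [0.6, 0.1, -7.2]
finger_gap: 28.9
grip_force: 61.4
```

Call:
steer_hand --plan '[[[0, 0, 0], [0, 0, 0.5], 20], [[0, 0, 0], [0, 0, 1], 20], [[0, 0, 0], [0, 0, 1], 20]]'

```text
time: 10.25
tool_pos: [569.7, -250.1, 10.7]
tcp_rot: [180.0, 0.0, 78.6]
ft_force: [-5.3, 3.1, 3.4]
finger_gap: 28.7
grip_force: 62.7
```

Call:
steer_hand --plan '[[[0, 0, 0], [0, 0, 0], 40], [[0, 0, 0], [0, 0, 0], 50], [[0, 0, 0], [0, 0, 0], 70], [[0, 0, 0], [0, 0, 0], 85], [[0, 0, 0], [0, 0, 0], 85], [[0, 0, 0], [0, 0, 0], 85]]'

```text
time: 11.0
tool_pos: [569.6, -250.0, 9.8]
tcp_rot: [-180.0, -0.0, 78.6]
ft_force: [0.1, -0.2, -1.1]
finger_gap: 85.1
grip_force: 0.0
```

Call:
steer_hand --plan '[[[0, 0, 0], [0, 0, -15], 85], [[0, 0, 0], [0, 0, -45], 85], [[0, 0, 0], [0, 0, -90], 85], [[0, 0, 0], [0, 0, -140], 85], [[0, 0, 0], [0, 0, -190], 85], [[0, 0, 0], [0, 0, -230], 85], [[0, 0, 0], [0, 0, -250], 85], [[0, 0, 0], [0, 0, -250], 85]]'

```text
time: 12.0
tool_pos: [570.3, -250.5, 261.7]
tcp_rot: [179.8, 0.1, 78.6]
ft_force: [-0.7, -0.5, -0.3]
finger_gap: 84.7
grip_force: 0.0
```

Run:
```python
from bench import r
import cv2,numpy as np
s=r.snapshot("scene")["pixels"][180:280,155:300]; w=r.snapshot("wrist")["pixels"]
cv2.imwrite("pics/tray2.png",np.hstack([cv2.resize(s,(380,262)),cv2.resize(w,(350,262))]))
```

```text
(no output)
```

View pics/tray2.png

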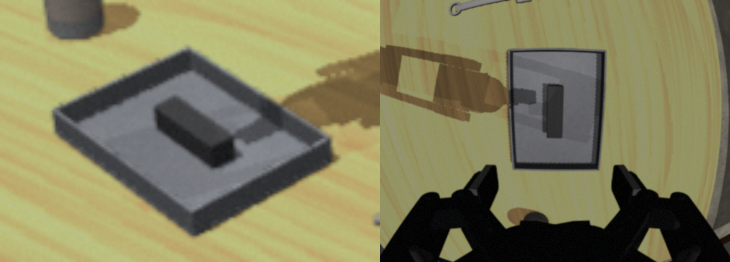

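The bar lies flat near the middle of the tray, at about (195,130) in the left half and (553,110) in the wrist half. Next is the handle.

Call:
steer_hand --plan '[[[0, 0, -2], [50, -23, 0], 44], [[0, 0, -4], [105, -48, 0], 44], [[0, 0, -6], [160, -74, 0], 44], [[0, 0, -8], [215, -99, 0], 44], [[0, 0, -10], [270, -124, 0], 44], [[0, 0, -12], [325, -149, 0], 44], [[0, 0, -13], [380, -175, 0], 44], [[0, 0, -13], [430, -198, 0], 44]]' --force 50

```text
time: 13.1
tool_pos: [458.8, 212.2, 257.2]
tcp_rot: [-179.8, 0.1, 91.6]
ft_force: [0.6, -0.7, -0.1]
finger_gap: 43.8
grip_force: 0.0
```

Call:
steer_hand --plan '[[[0, 0, 0], [0, 0, 0], 44], [[0, 0, 0], [0, 0, 0], 44]]'

```text
time: 13.35
tool_pos: [460.0, 210.2, 257.8]
tcp_rot: [-179.8, 0.1, 91.6]
ft_force: [-0.3, -0.0, -0.6]
finger_gap: 44.1
grip_force: 0.0
```

Run:
```python
from bench import r
import cv2,numpy as np
s=r.snapshot("wrist");np.savez("pics/w2.npz",**s);cv2.imwrite("pics/w2.png",s["pixels"])
```

```text
(no output)
```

View pics/w2.png

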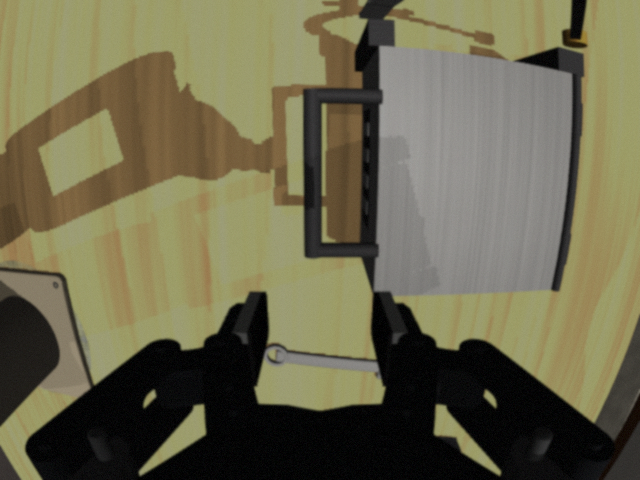

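The wrist view shows the handle's cross bar from (313,96) to (314,251), almost in line with the middle of the fingers (column 319). The plate edge is at column 378.

Run:
```python
from geo import *
from bench import r
s=np.load("pics/w2.npz");print(s["pose"][:3,3].round(1))
P=[fish(s,p,118) for p in[(313,96),(314,251)]];print(np.round(P,1),np.mean(P,0).round(1)); print(fish(s,(378,170),118))
q=r.sense();t=q["tool_pos"];print(t,q["joint_pos"].round(1))
# two wrist views: height of the bar's middle
w=np.load("pics/w1.npz")
def ray(s,uv):
    a=fish(s,uv,0);o=s["pose"][:3,3];v=a-o;return o,v/np.linalg.norm(v)
for a,b in(((166,140),(313,96)),((167,264),(314,251))):
    (o1,v1),(o2,v2)=ray(w,a),ray(s,b)
    k=np.linalg.lstsq(np.c_[v1,-v2],o2-o1,rcond=None)[0];print((o1+k[0]*v1).round(1),(o2+k[1]*v2).round(1))
```

```text
[459.1 281.8 399.5]
[[452.6 311.8 118. ]
 [456.6 191.4 118. ]] [454.6 251.6 118. ]
[503.5898991  257.48061483 118.        ]
[460.42363317 209.61016381 258.26942725] [18.7 -7.7 97.6 -0.  90.2 17.1]
[451.8 314.1 115. ] [452.5 312.2 114.7]
[457.1 190.  121.8] [456.6 192.4 121.1]
```

Call:
steer_hand --plan '[[[0, 0, 0], [30, -6, 20], 44], [[0, 0, 0], [42, -6, 60], 44], [[0, 0, 0], [42, -6, 95], 44], [[0, 0, 0], [42, -6, 120], 44], [[0, 0, 0], [42, -6, 138], 44], [[0, 0, 0], [42, -6, 150], 44], [[0, 0, 0], [42, -6, 158], 44], [[0, 0, 0], [42, -6, 161], 44]]'

```text
time: 14.4
tool_pos: [453.9, 252.4, 98.9]
tcp_rot: [180.0, -0.0, 91.6]
ft_force: [-0.1, 0.1, -0.0]
finger_gap: 44.2
grip_force: 0.0
```

Call:
steer_hand --plan '[[[0, 0, 0], [0, 0, 0], 44], [[0, 0, 0], [0, 0, 0], 5], [[0, 0, 0], [0, 0, 0], 5], [[0, 0, 0], [0, 0, 0], 5], [[0, 0, 0], [0, 0, 0], 5], [[0, 0, 0], [0, 0, 0], 5]]' --force 50

```text
time: 15.15
tool_pos: [452.7, 252.7, 99.5]
tcp_rot: [-179.9, -0.0, 91.6]
ft_force: [-7.3, -1.0, 8.0]
finger_gap: 11.8
grip_force: 48.9
```

The handle is gripped. A script will work out the arc rows, with the tool tilting at half the hatch angle about the handle.

Create arc.py:
```python
import numpy as np,sys
from scipy.spatial.transform import Rotation as R
def pose(th,k=.5):  # rel. to the start tool frame: TCP, tilt about tool x
    f=k*th; G=np.array([0,230*(1-np.cos(th))-2*np.sin(th),-230*np.sin(th)+2*(np.cos(th)-1)*-1])
    return G+20*np.array([0,-np.sin(f),np.cos(f)-1]),f
t0=float(sys.argv[1]);p0,f0=pose(t0)
for t in map(float,sys.argv[2:]):
    p,f=pose(t);d=R.from_euler("x",-f0).apply(p-p0);print(t,np.degrees(f-f0).round(1),d.round(1))
```

```bash
python3 arc.py 0 .04 .1 .18 .26 .34 .42 .48 .5; python3 arc.py .5 .54 .6 .68 .76 .84 .9 .94 .95
```

```text
0.04 1.1 [ 0.  -0.3 -9.2]
0.1 2.9 [  0.   -0.1 -23. ]
0.18 5.2 [  0.    1.6 -41.2]
0.26 7.4 [  0.    4.6 -59.2]
0.34 9.7 [  0.    9.1 -76.9]
0.42 12.0 [  0.   15.  -94.1]
0.48 13.8 [   0.    20.3 -106.6]
0.5 14.3 [   0.    22.2 -110.6]
0.54 1.1 [ 0.   2.  -8.8]
0.6 2.9 [  0.    5.7 -21.8]
0.68 5.2 [  0.   11.8 -38.8]
0.76 7.4 [  0.   19.2 -55.1]
0.84 9.7 [  0.   27.9 -70.8]
0.9 11.5 [  0.   35.3 -82. ]
0.94 12.6 [  0.   40.6 -89.3]
0.95 12.9 [  0.  42. -91.]
```

Call:
steer_hand --plan '[[[1, 0, 0], [0, 0, -9], 5], [[3, 0, 0], [0, 0, -23], 5], [[5, 0, 0], [0, 2, -41], 5], [[7.5, 0, 0], [0, 5, -59], 5], [[10, 0, 0], [0, 9, -77], 5], [[12, 0, 0], [0, 15, -94], 5], [[14, 0, 0], [0, 20, -107], 5], [[14.3, 0, 0], [0, 22, -111], 5]]'

```text
time: 16.15
tool_pos: [474.7, 253.3, 210.5]
tcp_rot: [-165.4, -0.0, 91.6]
ft_force: [-8.1, 1.9, -1.7]
finger_gap: 12.4
grip_force: 49.3
```

Call:
steer_hand --plan '[[[1, 0, 0], [0, 2, -9], 5], [[3, 0, 0], [0, 6, -22], 5], [[5, 0, 0], [0, 12, -39], 5], [[7.5, 0, 0], [0, 19, -55], 5], [[10, 0, 0], [0, 28, -71], 5], [[11.5, 0, 0], [0, 35, -82], 5], [[12.6, 0, 0], [0, 40.5, -89], 5], [[12.9, 0, 0], [0, 42, -91], 5]]'

```text
time: 17.15
tool_pos: [537.5, 255.2, 290.2]
tcp_rot: [-152.6, -0.1, 91.7]
ft_force: [-12.4, 1.1, 9.7]
finger_gap: 12.0
grip_force: 49.2
```

Call:
steer_hand --plan '[[[0, 0, 0], [0, 0, 0], 5], [[0, 0, 0], [0, 0, 0], 5], [[0, 0, 0], [0, 0, 0], 5], [[0, 0, 0], [0, 0, 0], 5]]'

```text
time: 17.65
tool_pos: [537.3, 255.1, 290.1]
tcp_rot: [-152.6, -0.1, 91.7]
ft_force: [-11.0, 0.0, 7.9]
finger_gap: 12.2
grip_force: 49.3
```

Run:
```python
from bench import r
import cv2,numpy as np
a=r.snapshot("scene");b=r.snapshot("side");np.savez("pics/scene1.npz",**a);np.savez("pics/side1.npz",**b)
z=lambda i:cv2.resize(i,(400,450),interpolation=cv2.INTER_CUBIC)
cv2.imwrite("pics/end.png",np.hstack([z(a["pixels"][180:360,325:485]),z(b["pixels"][215:377,191:335])]))
q=r.sense();print(q["tool_pos"],q["tcp_rot"],q["ft_force"])
```

```text
[537.3328737  255.13456497 290.09357232] [-1.52644119e+02 -4.96597421e-02  9.16705635e+01] [-10.45384021   0.53827939   9.39954878]
```

View pics/end.png

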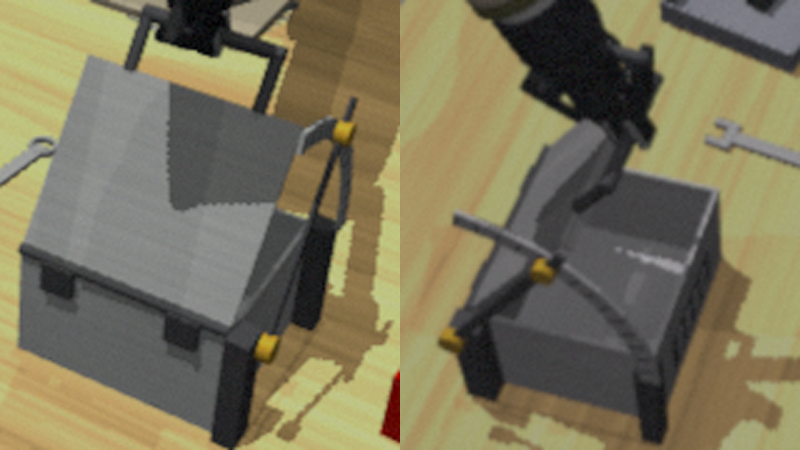

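The hatch is raised, its edge nearly parallel to the pointer. In the scene half the front corners are at about (88,57) and (302,122), and the rear +y corner at (228,326). I'll check the angle from the pixels.

Run:
```python
from geo import *
q=lambda u,v:np.array((325+u/2.5,180+v/2.5))
c=C["scene"];x,y,t,dz=588.46,259.2,.035,-.8
def hp(th,rr,yy): return [x,y,dz]+Rz(t)@np.array([90-rr*np.cos(th),yy,120+rr*np.sin(th)])
obs=[(180,-100,q(88,57)),(180,100,q(302,122)),(237,-65,q(148,8)),(237,65,q(287,46))]
f=lambda p:np.concatenate([proj(c,hp(p[0],a,b))[0]-o for a,b,o in obs])
s=least_squares(f,[.9]);print("hatch",s.x,s.fun.round(1))
for i,(a,b,o) in enumerate(obs): print(least_squares(lambda p:proj(c,hp(p[0],a,b))[0]-o,[.9]).x)
g=lambda p:np.r_[proj(c,hp(p[0],215,132))[0]-q(352,99)]
print("pointer tip",least_squares(g,[.9]).x, "old",least_squares(lambda p:proj(c,hp(p[0],215,132))[0]-sc(567,18),[.9]).x)
a,b=hp(.951,0,132),hp(.951,215,132);print(proj(c,a),proj(c,b))
```

```text
hatch [0.9300961] [ 0.8 -1.8  1.4  0.7 -0.2 -2.6  0.8 -0.3]
[0.93449267]
[1.00146448]
[0.88978042]
[0.94736789]
pointer tip [1.01292934] old [0.95286598]
[[432.35442498 317.91733508]] [[467.56326024 217.85154146]]
```

Run:
```python
from geo import *
import cv2
for fr in "01":
    Q={}
    for n,b in(("scene",(420,480,215,345)),("side",(195,265,290,350))):
        im=np.load(f"pics/{n}{fr}.npz")["pixels"];h=cv2.cvtColor(im,cv2.COLOR_BGR2HSV)
        m=((abs(h[...,0].astype(int)-21)<6)&(h[...,1]>165)&(h[...,2]>80)).astype(np.uint8)
        k=np.zeros_like(m);k[b[2]:b[3],b[0]:b[1]]=1
        N,_,st,ce=cv2.connectedComponentsWithStats(m*k);o=[i for i in np.argsort(-st[1:,4])+1][:2]
        Q[n]=sorted([ce[i] for i in o],key=lambda c:c[1]);print(n,[(ce[i].round(1),st[i,4]) for i in o])
    K,ek=tri(Q["scene"][0],Q["side"][0]);B,eb=tri(Q["scene"][1],Q["side"][1])
    d=K-B;print(K.round(1),B.round(1),ek,eb,"r",np.hypot(np.hypot(d[0],d[1]),d[2]),"angle",np.arctan2(d[2],-d[0]))
```

```text
scene [(array([431. , 318.2]), np.int32(70)), (array([461.9, 232.2]), np.int32(53))]
side [(array([242. , 311.1]), np.int32(23)), (array([208.9, 336.3]), np.int32(23))]
[571.7 390.5 272.6] [679.  393.5 122.1] 0.19351331177148268 0.030046979261157958 r 184.84681566340203 angle 0.951108075154429
scene [(array([430.9, 318.2]), np.int32(70)), (array([462.1, 232.1]), np.int32(54))]
side [(array([242. , 311.6]), np.int32(29)), (array([208.9, 336.5]), np.int32(27))]
[571.3 391.  272.6] [678.9 393.3 121.7] 0.00817616593008097 0.18152536066867242 r 185.31397155708518 angle 0.9514236951093225
```

```bash
python3 -c "
from bench import r
print(r.hand_in())"
```

```text
the job is handed in; nothing more can be done
None
```

The job is handed in, though the verdict was not shown: the bar lies flat in the tray, and the gripper holds the hatch by its handle at about 0.93–0.97 rad, against the pointer's measured 0.951 rad.

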